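Set a try square to a scribed mark on a receiver case

TASK

Clear the remote control off the steel receiver case and put it in the clear tray. Then set the try square, standing on the bench, with its thick stock flush along the whole near edge it covers and its blade lying over the case with the blade's outer edge at the white line marked across the case; press it firmly home against the edge, but gently enough that the receiver does not shift, and leave it there. Leave the other things on the bench alone.

Things in the scene. Friction and masses are not known exactly. Their poses are not given: they have to be found in the camera images.
- receiver: Flat grey steel equipment case, 160 (x) by 260 (y) by 28 mm high including four 4 mm rubber feet, about 2.2 kg, loose on the bench. Origin: centre of its underside, z up. Its straight near side face, towards the robot, is the plane x = -80 mm in its frame, 4 to 28 mm high; brass sockets are on the far side.
- mark (a point): Near end of the white marked line on the receiver's top: a straight line 5 mm wide that runs square to the near edge, right across to the far edge, partly hidden by the remote at first. This point, on the line's middle, is on the near top edge, at (-80, 40, 28) mm in the receiver's frame, axes as the receiver's.
- square: L-shaped try square, 0.2 kg. Aluminium stock 28 (x) by 130 (y) by 56 mm high, standing on the bench; out of its +x face at its +y end comes a steel blade, x 14 to 154, y 35 to 65 mm, 3 mm thick, underside 29.5 mm up (clears the receiver's top). Its outer edge is y = 65 mm. Origin: centre of the stock's underside. The stock can be gripped across its width above the blade (33 to 56 mm up).
- face_a (a point): Point on the stock's inner face (the +x face, that goes against the receiver's edge), near its blade end: (14, 60, 14) mm in the square's frame.
- face_b (a point): Point on the stock's inner face near its other end: (14, -60, 14) mm in the square's frame.
- blade_root (a point): Where the blade's outer edge meets the stock's inner face, underside of the blade: (14, 65, 29.5) mm in the square's frame. It belongs at the mark.
- remote: Black remote control with grey buttons, 150 (x) by 46 (y) by 20 mm high, 0.13 kg, lying on the receiver where the blade must go. Origin: centre of its underside; x along its length.
- tray: Clear plastic open tray fixed to the bench, 200 (x) by 145 (y) by 45 mm high outside, walls and floor about 4 mm. Origin: centre of its underside.
- adapter: Bystander: black power adapter, 95 by 55 by 34 mm, beyond the receiver. Origin: centre of its underside.
- jar: Bystander: glass jar with a dark lid, 70 mm across, 85 mm high, beyond the receiver. Origin: centre of its underside.
- player: Bystander: white media box, 90 by 90 by 26 mm, beyond the receiver. Origin: centre of its underside.

How it is judged:
By the outcome, as a careful person would: the job done as asked, in the order asked, and still so for the second after the job is handed in, with the robot touching nothing.
It also fails if it takes over 70 s, if anything falls off the work surface, if the arm or the gripper's body presses on something with over 40 N, if the wrist force passes 120 N, or if a joint passes its speed limit or range.

ROBOT

A 6-joint arm with a two-finger parallel gripper is mounted at the origin on the work surface. World frame = base frame: x ahead of the robot, y to its left, z up, the work surface at z = 0. Lengths are in m, angles in degrees, forces in N, time in s.
With the tool pointing down it reaches from about 0.4 to 0.825 m from the base axis. Payload 7 kg.
Tool frame: the origin (TCP) lies between the finger pads; the fingertips stand 19 mm ahead of it and the grasp point (between the pads) is the TCP; z points along the fingers, y is the line along which they close (so a half turn about z gives the same grasp; the last joint's range is limited). The gripper opens to 88 mm and grips with 3 to 60 N. Pads are 19 mm wide; open, the fingers measure 130 mm over their backs; the gripper's body (78 mm by 193 mm) begins 47 mm behind the grasp point.
Start: joints at [89.387, 20.546, 0.682, 0, -70.136, -16.507], TCP at [0.199, 0.645, 0.246] pointing down, gripper open.
Joint ranges: [-176.03, 176.03], [-82.01, 121.73], [-58.28, 71.71], [-173.87, 95.51], [-174.79, -0.11], [-173.66, 173.66]. Speed limits (degrees/s): [136.94, 136.94, 172.46, 180, 180, 180].

INTERFACE

Orientations are given as [roll, pitch, yaw] about the fixed x, y, z axes, in that order (R = Rz(yaw) Ry(pitch) Rx(roll)).
In Python, from plant import get_obs, snapshot, close_job, spot_in, spot_point gives the robot as it stands.
- The arm moves only by the tool play_rows, never from a script. Its argument "plan" is a list of rows, each a list of 6 numbers: the shift along the tool's x, y, z in cm, then the turn, a rotation vector about the tool's x, y, z in degrees. A call has 1 to 20 rows; each row shifts and turns the commanded pose from where the row before left it, along the tool's axes as they then stand; what a row does not reach is not made up. A row lasts 1/12 s, in which the tool goes at most 41.7 mm and 7.16 degrees, less where a joint would pass 70% of its speed; a pose out of reach is approached as far as the arm can. A call is refused whole if a number of a shift passes 4.17 or a number of a turn 7.16, either way. A call with a gripper value outside its range is refused whole. "grip" is the finger opening in cm, from 0 to 8.76, set as the call begins (left out, the last holds). The fingers move at their own pace and stop on an object; the grip force is fixed at half the most. Time passes only in rows, so rows that do not move let the fingers close. It gives the time, the measured TCP pose, the force, the opening and the grip force at its end, in the units of the state.
- get_obs(): the state, without advancing time (a new reading comes with each control period).
- snapshot(name): name is "side" or "top" or "wrist"; returns a dict with "frame" (420x560x3 uint8, red, green, blue), "fx", "fy", "cx", "cy" (pixels), "position" and "attitude" of the camera in the world. Camera axes: x right, y down, z forward; pixel columns grow to the right and rows downward; lengths in m; the calibration is good to about 2 mm. The wrist camera is an equidistant fisheye: a pixel r from the principal point sees the ray r / f radians off the axis. A picture is of the moment at which its call begins. There is no depth.
- close_job(): hands the job in; it is judged then, once.
Trained networks look in the newest picture that a camera, given by its name, has taken for a name from the list of things; names that differ only in an ending like _2 or _b are one class to them, and where a whole thing is asked for, a point or a joint stands for the part that bears it (a point fixed in the world has none). Each returns a list of dicts, best first, with "score" (0 to 1); they miss things now and then, are a little off and sometimes report something else, mostly with a low value. They report only what shows in the picture. A call takes as long as a camera call.
- spot_in(camera, thing): "position" ([x, y, z] in m, in world coordinates, good to about 4 mm: the middle of the surface that is visible of it).
- spot_point(camera, thing): "position" ([x, y, z] in m, in world coordinates, good to about 4 mm: a listed point, or the origin of a listed thing).
The state is a dict: "clock": time; "joint_pos": joint angles; "qvel": joint speeds; "tau": joint torques, N m; "tool_pos": TCP position; "orientation": TCP orientation; "force": force on the tool from outside, world axes, zero at the start; "moment": the same for the moment, N m; "opening": finger opening in m; "gripper_force": force on a finger pad.
Only numpy, scipy, OpenCV 4.12 (cv2) and the standard library are available. Lean on these libraries where they do the work, as an engineer would, in place of code of your own. Each camera call takes 0.05 s, during which the arm holds its last target. There are 200 camera calls.

## Working session

There is one attempt and no reset: what is moved stays moved. The work goes in short steps, Python scripts to look and compute and a tool call to move; the robot and the scene stay as the last step left them, time stands still between calls to the robot, and variables do not carry over. Pictures are saved under pics/ and viewed, at most 10 in all, crops included, and the job is handed in when it is done.

Besides the shell and the picture viewer there is one more tool, called after "Emit:" as name(argument=value, ...) on one line, values as JSON. play_rows: Moves the arm, as the interface text tells. Its arguments: {"type":"object","properties":{"plan":{"type":"array","items":{"type":"array","items":{"type":"number"}}},"grip":{"type":"number"}},"required":["plan"]}

```bash
mkdir -p pics
cat > h.py <<'E'
from plant import *
import numpy as np, cv2
from scipy.spatial.transform import Rotation as R
def save(cam,name):
    s=snapshot(cam); cv2.imwrite('pics/'+name,s['frame'][:,:,::-1]); return s
def rotm(a):
    a=np.array(a,float)
    if a.shape==(3,3): return a
    return R.from_euler('xyz',a,degrees=True).as_matrix()
def ray_plane(s,u,v,z):
    d=rotm(s['attitude'])@np.array([(u-s['cx'])/s['fx'],(v-s['cy'])/s['fy'],1])
    p=np.array(s['position']); return p+d*(z-p[2])/d[2]
def proj(s,P):
    q=rotm(s['attitude']).T@(np.array(P)-np.array(s['position']))
    return s['fx']*q[0]/q[2]+s['cx'], s['fy']*q[1]/q[2]+s['cy']
E
python3 - <<'E'
from h import *
o=get_obs(); print(o['tool_pos'],o['orientation'],o['force'],o['opening'])
for c in ['top','side']:
    s=save(c,c+'1.png'); print(c,{k:v for k,v in s.items() if k!='frame'})
    for t in ['receiver','mark','square','face_a','face_b','blade_root','remote','tray','adapter','jar','player']:
        for r in spot_point(c,t)[:2]: print(t,np.round(r['position'],4),round(r['score'],2))
E
```

```text
[0.19857721 0.64464699 0.24463838] [ 1.79906767e+02 -7.37005822e-03 -1.71256571e+01] [-0.37770317 -0.01580404 -0.33957792] 0.08751576970682368
top {'fx': 398.3597668609505, 'fy': 398.3597668609505, 'cx': 272.24366103295, 'cy': 210.28987460738472, 'position': array([0.37195342, 0.02165934, 1.246021  ]), 'attitude': array([-169.33304866,   -0.29083474,  -88.54394842])}
receiver [0.5796 0.0315 0.0053] 0.95
mark [0.4986 0.0711 0.0283] 0.79
square [0.4386 0.3347 0.0027] 0.78
face_a [0.4559 0.2755 0.012 ] 0.73
face_a [0.454  0.3957 0.0161] 0.71
face_b [0.4559 0.2755 0.012 ] 0.73
face_b [0.454  0.3957 0.0161] 0.71
blade_root [0.451  0.4021 0.0305] 0.93
blade_root [ 0.7392 -0.2344 -0.0055] 0.72
remote [0.5988 0.0236 0.0309] 0.71
remote [0.4384 0.336  0.0062] 0.67
tray [ 0.4288 -0.3451  0.0081] 0.78
adapter [ 0.7428 -0.2328 -0.0025] 0.84
jar [ 0.7609  0.2428 -0.0015] 0.72
player [ 0.7859  0.0152 -0.0008] 0.69
player [0.5006 0.0721 0.0252] 0.17
side {'fx': 439.85560289263344, 'fy': 439.85560289263344, 'cx': 274.82742088015294, 'cy': 211.49631331819612, 'position': array([0.12796728, 0.58910737, 0.91210268]), 'attitude': array([-139.94691451,    0.89722071, -141.89248355])}
receiver [ 0.5764  0.0296 -0.0043] 0.94
mark [0.5001 0.0741 0.0246] 0.58
square [4.370e-01 3.385e-01 3.000e-04] 0.68
face_a [0.4529 0.2776 0.0093] 0.72
face_a [0.4489 0.4003 0.0158] 0.67
face_b [0.4529 0.2776 0.0093] 0.72
face_b [0.4489 0.4003 0.0158] 0.67
blade_root [0.4517 0.4023 0.0268] 0.75
remote [0.5901 0.0259 0.0314] 0.87
tray [ 0.4296 -0.3515  0.0006] 0.74
adapter [ 0.7422 -0.234   0.0015] 0.84
adapter [ 0.4294 -0.3506  0.0047] 0.67
jar [0.7607 0.2426 0.0024] 0.67
jar [ 0.7446 -0.2332  0.0028] 0.6
player [0.789  0.0157 0.0027] 0.83
player [0.7625 0.2392 0.0023] 0.32
```

View pics/top1.png

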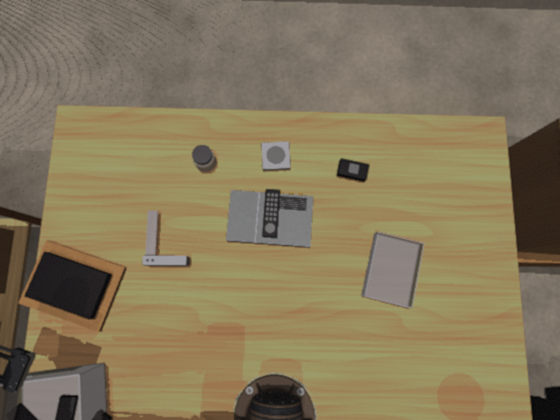

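View pics/side1.png

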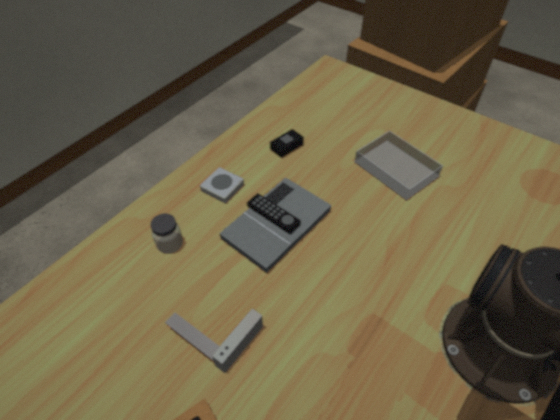

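The top view shows the white line at about (258,218) and the remote at (271,213) lying near x. The square is at (165,260) and the tray at (392,270), both slightly rotated. Next I hover over the receiver for a closer wrist view.

Emit:
play_rows(plan=[[0,0,0,0,0,-5.7],[0,0,0,0,0,-5.7],[0,0,0,0,0,-5.7],[2,3.4,0,0,0,0],[2,3.4,0,0,0,0],[2,3.4,0,0,0,0],[2,3.4,0,0,0,0],[2,3.4,0,0,0,0],[2,3.4,0,0,0,0],[2,3.4,0,0,0,0],[2,3.4,0,0,0,0],[2,3.4,0,0,0,0],[2,3.4,0,0,0,0],[2,3.4,0,0,0,0],[2,3.4,0,0,0,0],[2,3.4,0,0,0,0],[2,3.4,0,0,0,0],[2,3.4,0,0,0,0],[2,3.4,0,0,0,0]], grip=8.76)

```text
clock: 2.78
tool_pos: [0.5192, 0.0991, 0.246]
orientation: [-180.0, -0.0, -0.0]
force: [0.6, 0.4, 1.2]
opening: 0.0875
gripper_force: 0.0
```

Run:
```python
from h import *
s=save('wrist','w1.png'); print({k:v for k,v in s.items() if k!='frame'})
for t in ['receiver','mark','remote']:
    for r in spot_point('wrist',t)[:2]: print(t,np.round(r['position'],4),round(r['score'],2))
o=get_obs(); print(o['tool_pos'],o['joint_pos'])
```

```text
{'fx': 325.19226210127806, 'fy': 325.19226210127806, 'cx': 280.19475764533564, 'cy': 207.5375305293164, 'position': array([0.60094699, 0.09915603, 0.38565133]), 'attitude': array([ 1.62471787e+02, -2.80189545e-02, -8.99307427e+01])}
receiver [ 0.5855  0.0269 -0.0006] 0.6
receiver [ 0.4341 -0.3496 -0.0053] 0.44
mark [0.4982 0.0736 0.0298] 0.95
remote [0.594  0.0232 0.0284] 0.91
[0.51882171 0.09969976 0.24541005] [ 3.21619214e+01  6.71336191e+00 -1.77267719e+01 -4.31154345e-03
 -6.55762378e+01  5.76408417e+01]
```

View pics/w1.png

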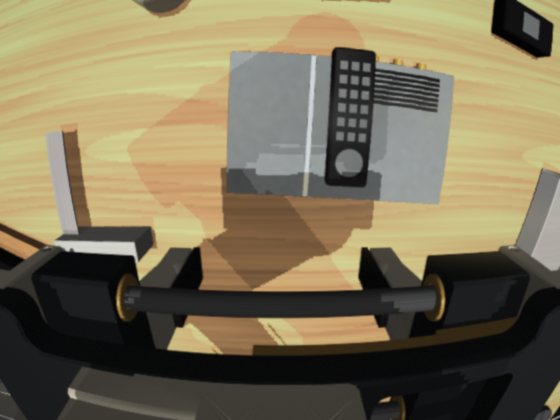

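The wrist view shows the receiver's top corners near (231,52), (452,72), (440,203) and (226,193). The white line runs from (314,56) to (306,195), and the remote's corners are (334,47), (376,50), (367,187) and (326,184).

```bash
cat >> h.py <<'E'
def fe(s,u,v,z):
    x=np.array([u-s['cx'],v-s['cy']]); r=np.linalg.norm(x); th=r/s['fx']
    d=rotm(s['attitude'])@np.r_[x/r*np.sin(th),np.cos(th)]
    p=np.array(s['position']); return p+d*(z-p[2])/d[2]
E
python3 - <<'E'
from h import *
s=snapshot('wrist')
for z,L in [(.028,[(231,52),(452,72),(440,203),(226,193),(314,56),(306,195)]),(.048,[(334,47),(376,50),(367,187),(326,184)])]:
    P=[fe(s,*p,z) for p in L]; print(np.round(P,4)[:,:2])
t=snapshot('top')
for z,L in [(.028,[(229,191),(313,195),(311,246),(227,242)]),(.045,[(375,233),(422,242),(410,307),(362,298)]),(.056,[(144,256),(188,257),(188,266),(144,265)]),(.031,[(148,212),(158,212),(155,256),(146,256)])]:
    P=[ray_plane(t,*p,z) for p in L]; print(np.round(P,4)[:,:2])
E
```

```text
[[ 0.6638  0.1521]
 [ 0.6548 -0.1037]
 [ 0.493  -0.1002]
 [ 0.5052  0.1615]
 [ 0.6585  0.0627]
 [ 0.5025  0.0699]]
[[ 0.6657  0.0441]
 [ 0.6657 -0.0007]
 [ 0.5172  0.0045]
 [ 0.5202  0.0503]]
[[ 0.6595  0.1585]
 [ 0.6536 -0.1052]
 [ 0.4934 -0.1001]
 [ 0.499   0.1574]]
[[ 0.5363 -0.2927]
 [ 0.5125 -0.4345]
 [ 0.3198 -0.3907]
 [ 0.3421 -0.25  ]]
[[0.448  0.3987]
 [0.4484 0.2679]
 [0.4219 0.2662]
 [0.4215 0.3964]]
[[0.5854 0.4057]
 [0.5862 0.3748]
 [0.4505 0.3733]
 [0.4498 0.4005]]
```

Emit:
play_rows(plan=[[0,0,0,0,0,2.3],[1.27,1.2,2.4,0,0,0],[1.27,1.2,2.4,0,0,0],[1.27,1.2,2.4,0,0,0],[1.27,1.2,2.4,0,0,0],[1.27,1.2,2.4,0,0,0],[1.27,1.2,2.4,0,0,0],[0,0,0,0,0,0],[0,0,0,0,0,0]])

```text
clock: 3.83
tool_pos: [0.591, 0.0266, 0.1]
orientation: [179.9, 0.2, -2.3]
force: [-0.1, 0.8, 0.3]
opening: 0.0875
gripper_force: 0.0
```

Run:
```python
from h import *
s=save('wrist','w2.png')
for t in ['mark','remote']:
    for r in spot_point('wrist',t)[:2]: print(t,np.round(r['position'],4),round(r['score'],2))
o=get_obs(); print(o['tool_pos'],o['orientation'],o['force'])
```

```text
mark [0.5028 0.0738 0.0274] 0.66
mark [0.7609 0.242  0.0015] 0.52
remote [0.5955 0.0226 0.0301] 0.67
[0.59212144 0.02735376 0.10287144] [-1.79963957e+02 -1.08240864e-01 -2.21518972e+00] [0.67721293 0.56482175 0.04510456]
```

View pics/w2.png

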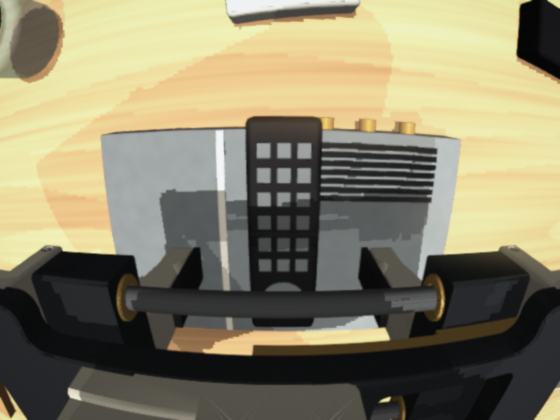

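The remote sits square between the fingers, spanning columns 247–321 with the finger midpoint at about 281. I lower and grip.

Emit:
play_rows(plan=[[0,0.05,1.2,0,0,0],[0,0.05,1.2,0,0,0],[0,0.05,1.2,0,0,0],[0,0,0.9,0,0,0],[0,0,0.5,0,0,0],[0,0,0,0,0,0],[0,0,0,0,0,0]])

```text
clock: 4.57
tool_pos: [0.5919, 0.0248, 0.0522]
orientation: [-180.0, -0.0, -2.3]
force: [-0.2, -0.0, -0.8]
opening: 0.0874
gripper_force: 0.0
```

Emit:
play_rows(plan=[[0,0,0,0,0,0],[0,0,0,0,0,0],[0,0,0,0,0,0],[0,0,0,0,0,0],[0,0,0,0,0,0],[0,0,0,0,0,0],[0,0,0,0,0,0],[0,0,0,0,0,0],[0,0,0,0,0,0],[0,0,0,0,0,0]], grip=3.5)

```text
clock: 5.4
tool_pos: [0.5917, 0.0244, 0.0516]
orientation: [180.0, 0.0, -2.3]
force: [-0.6, -0.5, 1.7]
opening: 0.0457
gripper_force: 30.0
```

Emit:
play_rows(plan=[[0,0,-1.5,0,0,0],[0,0,-3,0,0,0],[0,0,-3.5,0,0,0],[0,0,-3,0,0,0],[0,0,0,0,0,5.25],[0,0,0,0,0,5.25],[-0.69,3.6,0,0,0,0],[-0.69,3.6,0,0,0,0],[-0.69,3.6,0,0,0,0],[-0.69,3.6,0,0,0,0],[-0.69,3.6,0,0,0,0],[-0.69,3.6,0,0,0,0],[-0.69,3.6,0,0,0,0],[-0.69,3.6,0,0,0,0],[-0.69,3.6,0,0,0,0],[-0.69,3.6,0,0,0,0],[-0.69,3.6,0,0,0,0],[0,0,0,0,0,0],[0,0,0,0,0,0]])

```text
clock: 6.98
tool_pos: [0.4284, -0.3463, 0.1611]
orientation: [-180.0, 0.0, -13.0]
force: [-0.2, 0.4, -1.3]
opening: 0.0459
gripper_force: 30.0
```

Run:
```python
from h import *
s=save('wrist','w3.png')
for t in ['tray','remote']:
    for r in spot_point('wrist',t)[:2]: print(t,np.round(r['position'],4),round(r['score'],2))
o=get_obs(); print(o['tool_pos'],o['orientation'],o['opening'],o['gripper_force'])
s=snapshot('top')
for t in ['receiver','mark']:
    for r in spot_point('top',t)[:1]: print(t,np.round(r['position'],4),round(r['score'],2))
```

```text
remote [ 0.4297 -0.3469  0.1383] 0.89
[ 0.42994975 -0.34428871  0.16138857] [-1.79988086e+02  1.66334121e-02 -1.27991988e+01] 0.04559654325435482 29.999508261680603
mark [0.4977 0.0713 0.0258] 0.83
```

View pics/w3.png

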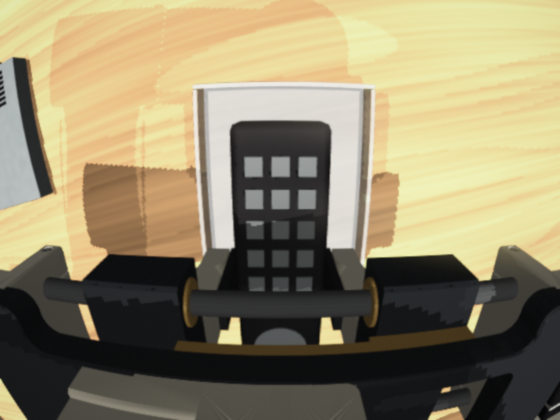

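The tray is centred under the remote, spanning columns 195–374. I lower and release.

Emit:
play_rows(plan=[[0,0,3,0,0,0],[0,0,3,0,0,0],[0,0,3,0,0,0],[0,0,2,0,0,0],[0,0,1,0,0,0],[0,0,0.7,0,0,0],[0,0,0.2,0,0,0],[0,0,0,0,0,0],[0,0,0,0,0,0]])

```text
clock: 8.03
tool_pos: [0.4308, -0.3451, 0.0337]
orientation: [180.0, -0.1, -12.8]
force: [0.4, 0.6, -1.3]
opening: 0.0453
gripper_force: 30.0
```

Emit:
play_rows(plan=[[0,0,0,0,0,0],[0,0,0,0,0,0],[0,0,0,0,0,0],[0,0,0,0,0,0],[0,0,0,0,0,0],[0,0,-1,0,0,0],[0,0,-2,0,0,0],[0,0,-3,0,0,0],[0,0,-4,0,0,0],[0,0,-4,0,0,0],[0,0,-4,0,0,0],[0,0,-4,0,0,0]], grip=6)

```text
clock: 9.03
tool_pos: [0.4291, -0.3447, 0.2557]
orientation: [180.0, -0.0, -12.8]
force: [1.7, -0.8, -0.8]
opening: 0.06
gripper_force: 0.0
```

Emit:
play_rows(plan=[[0,0,0,0,0,-6.4],[0,0,0,0,0,-6.4],[0,-4,0,0,0,0],[0,-4,0,0,0,0],[0,-4,0,0,0,0],[0,-4,0,0,0,0],[0,-4,0,0,0,0],[0,-4,0,0,0,0],[0,-4,0,0,0,0],[0,-4,0,0,0,0],[0,-4,0,0,0,0],[0,-4,0,0,0,0],[0,-4,0,0,0,0],[0,-4,0,0,0,0],[0,-4,0,0,0,0],[-1.5,-3.5,0,0,0,0],[-1.5,-3.5,0,0,0,0],[-1.5,-3.5,0,0,0,0],[-1.5,-3.5,0,0,0,0],[0,0,0,0,0,0]])

```text
clock: 10.7
tool_pos: [0.3683, 0.3198, 0.2534]
orientation: [-179.9, -0.0, 0.2]
force: [0.8, 0.2, 0.1]
opening: 0.0604
gripper_force: 0.0
```

Run:
```python
from h import *
s=save('wrist','w4.png')
for t in ['square','face_a','face_b','blade_root','mark']:
    for r in spot_point('wrist',t)[:2]: print(t,np.round(r['position'],4),round(r['score'],2))
o=get_obs(); print(o['tool_pos'],o['orientation'],o['opening'],o['gripper_force'])
s=snapshot('side')
for t in ['receiver','mark','remote']:
    for r in spot_point('side',t)[:1]: print(t,np.round(r['position'],4),round(r['score'],2))
```

```text
square [0.4405 0.3391 0.0012] 0.78
face_a [0.454  0.3967 0.0128] 0.96
face_a [0.4403 0.3383 0.0008] 0.16
face_b [0.454  0.3967 0.0128] 0.96
face_b [0.4403 0.3383 0.0008] 0.16
blade_root [0.452  0.4034 0.0272] 0.85
mark [0.4976 0.0743 0.0296] 0.88
[0.37035762 0.31416818 0.25287133] [-1.79989921e+02 -6.22662799e-03 -8.86364261e-02] 0.06009853756213816 0.0
remote [ 0.4304 -0.3444  0.0059] 0.87
```

View pics/w4.png

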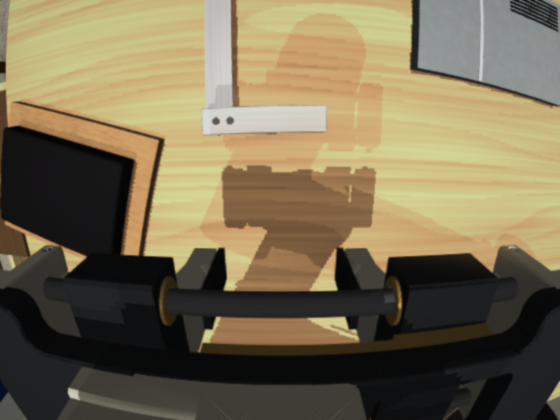

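The stock's top face spans roughly (204,110), (325,105), (326,131) and (204,134). The remote is now seen in the tray at (0.430,-0.344).

Run:
```python
from h import *
s=snapshot('wrist'); f=s['frame']; g=cv2.cvtColor(f,cv2.COLOR_RGB2GRAY)
print(np.array([fe(s,*p,.056)[:2] for p in [(204,108.5),(325.5,105),(326,131),(204,134)]]).round(4))
# rows of max gradient along stock's back (lower) edge
gy=cv2.Sobel(cv2.GaussianBlur(g,(3,3),0),cv2.CV_32F,0,1)
P=[]
for u in range(215,320,5):
    v=126+int(np.argmax(np.abs(gy[126:140,u]))); P.append(fe(s,u,v,.056)[:2])
P=np.array(P); k=np.polyfit(P[:,1],P[:,0],1); print('back edge yaw',-np.degrees(np.arctan(k[0])),'x@.335',np.polyval(k,.335), (P[:,0]-np.polyval(k,P[:,1])).std())
```

```text
[[0.4535 0.3931]
 [0.4558 0.2677]
 [0.4288 0.2668]
 [0.4266 0.3939]]
back edge yaw 0.37201028968732236 x@.335 0.42667885889200313 0.0018685927917209677
```

Emit:
play_rows(plan=[[1.75,-0.45,0,0,0,0],[1.75,-0.45,0,0,0,0],[1.75,-0.45,0,0,0,0],[1.75,-0.45,0,0,0,0],[0,0,0,0,0,-7],[0,0,0,0,0,-7],[0,0,0,0,0,-7],[0,0,0,0,0,-7],[0,0,0,0,0,-7],[0,0,0,0,0,-7],[0,0,0,0,0,-7],[0,0,0,0,0,-7],[0,0,0,0,0,-7],[0,0,0,0,0,-7],[0,0,0,0,0,-7],[0,0,0,0,0,-7],[0,0,0,0,0,-7],[0,0,0,0,0,0],[0,0,0,0,0,0]])

```text
clock: 12.83
tool_pos: [0.4402, 0.3329, 0.2525]
orientation: [-180.0, 0.0, 90.7]
force: [0.2, -0.3, -0.2]
opening: 0.0602
gripper_force: 0.0
```

Run:
```python
from h import *
s=save('wrist','w5.png')
for t in ['square','face_a','blade_root','mark']:
    for r in spot_point('wrist',t)[:2]: print(t,np.round(r['position'],4),round(r['score'],2))
o=get_obs(); print(o['tool_pos'],o['orientation'],o['joint_pos'])
```

```text
square [0.4397 0.3377 0.0022] 0.66
face_a [0.4572 0.3959 0.0143] 0.71
blade_root [0.4521 0.405  0.0246] 0.65
mark [0.4943 0.0738 0.0276] 0.61
[0.44006402 0.33307249 0.25253067] [-1.79997677e+02  3.64719920e-03  9.08696208e+01] [ 5.74572491e+01  8.70970552e+00 -1.43907742e+01  7.54549243e-05
 -6.69038438e+01  1.23412342e+02]
```

View pics/w5.png

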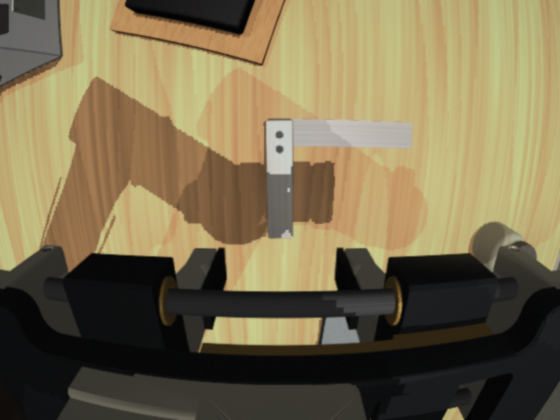

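The stock's top face runs from (265–292,120) to (268–293,237), parallel to the tool and centred between the fingers. I descend and grip.

Emit:
play_rows(plan=[[0,0,3.5,0,0,0],[0,0,3.5,0,0,0],[0,0,3.5,0,0,0],[0,0,3.5,0,0,0],[0,0,3,0,0,0],[0,0,2,0,0,0],[0,0,1,0,0,0],[0,0,0,0,0,0],[0,0,0,0,0,0]])

```text
clock: 13.83
tool_pos: [0.4404, 0.3335, 0.053]
orientation: [180.0, 0.0, 91.0]
force: [0.3, -0.0, 1.2]
opening: 0.0602
gripper_force: 0.0
```

Emit:
play_rows(plan=[[0,0,0,0,0,0],[0,0,0,0,0,0],[0,0,0,0,0,0],[0,0,0,0,0,0],[0,0,0,0,0,0],[0,0,0,0,0,0],[0,0,0,0,0,0],[0,0,0,0,0,0],[0,0,0,0,0,0]], grip=1.5)

```text
clock: 14.58
tool_pos: [0.4401, 0.3333, 0.053]
orientation: [180.0, -0.0, 91.0]
force: [-2.3, -1.0, 6.0]
opening: 0.0277
gripper_force: 29.9
```

Emit:
play_rows(plan=[[0,0,-1,0,0,0],[0,0,-2,0,0,0],[0,0,-2,0,0,0],[0,0,-2,0,0,0],[0,0,0,0,0,3.2],[-3.63,0.45,0,0,0,0],[-3.63,0.45,0,0,0,0],[-3.63,0.45,0,0,0,0],[-3.63,0.45,0,0,0,0],[-3.63,0.45,0,0,0,0],[-3.63,0.45,0,0,0,0],[-3.63,0.45,0,0,0,0],[-3.63,0.45,0,0,0,0],[-3.63,0.45,0,0,0,0],[0,0,0,0,0,0],[0,0,0,0,0,0]])

```text
clock: 15.92
tool_pos: [0.4674, 0.0031, 0.1227]
orientation: [-180.0, 0.0, 87.5]
force: [0.5, -0.2, -2.4]
opening: 0.0276
gripper_force: 29.9
```

Run:
```python
from h import *
s=save('wrist','w6.png'); np.save('w6.npy',s,allow_pickle=True)
for t in ['square','face_a','blade_root','mark']:
    for r in spot_point('wrist',t)[:2]: print(t,np.round(r['position'],4),round(r['score'],2))
o=get_obs(); print(o['tool_pos'],o['orientation'],o['joint_pos'],o['opening'])
```

```text
square [0.4682 0.0074 0.0732] 0.91
face_a [0.4848 0.0641 0.0835] 0.79
blade_root [0.4841 0.0742 0.0971] 0.7
mark [0.5013 0.0736 0.0305] 0.6
mark [0.4682 0.006  0.074 ] 0.34
[0.46791346 0.00608745 0.12266203] [ 1.79995566e+02 -4.13470494e-03  8.78725945e+01] [ 2.49406433e+01  8.08088856e+00 -3.43377388e+01 -2.25446791e-03
 -4.75755429e+01  1.52933472e+02] 0.02786194496677988
```

View pics/w6.png

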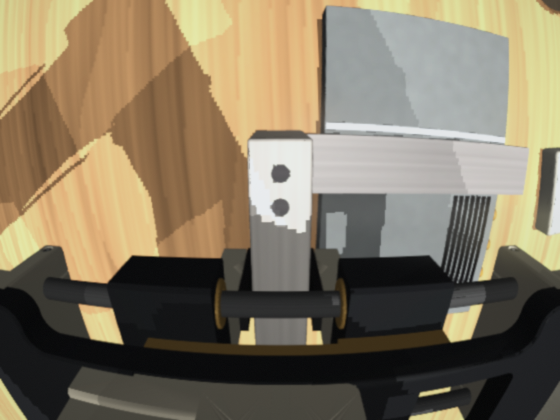

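The blade's outer edge runs (312,135)–(526,148). The white line shows beyond it, (328,129)–(504,138), and the near edge of the case lies at column ~325.

Run:
```python
from h import *
s=np.load('w6.npy',allow_pickle=True).item(); f=s['frame']
P=lambda L,z: np.array([fe(s,*p,z)[:2] for p in L]).round(4).tolist()
o=get_obs(); lift=o['tool_pos'][2]-.053
print('near edge',P([(325,10),(322,60),(321,120)],.028))
print('line',P([(327,129),(504,138.5)],.028))
print('blade',P([(312,135),(526,148)],.0325+lift))
print('stock',P([(248,139),(312,139)],.056+lift))
c=f[95:215,230:540]; cv2.imwrite('pics/c6.png',cv2.resize(c[:,:,::-1],None,fx=2.5,fy=2.5,interpolation=cv2.INTER_CUBIC))
```

```text
near edge [[0.5055, 0.1572], [0.5016, 0.1191], [0.4994, 0.0754]]
line [[0.5036, 0.0688], [0.6603, 0.0646]]
blade [[0.4857, 0.0712], [0.6196, 0.0663]]
stock [[0.4566, 0.0727], [0.4834, 0.0716]]
```

View pics/c6.png

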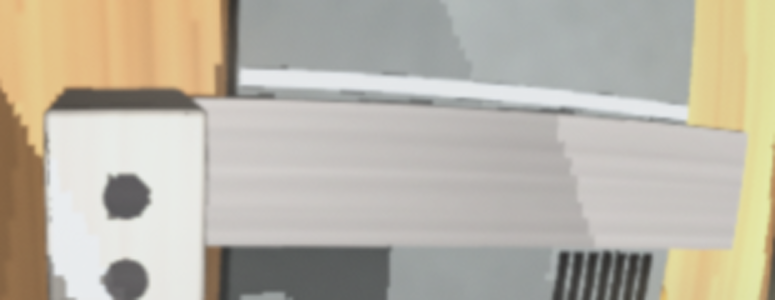

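Emit:
play_rows(plan=[[0,0,2,0,0,0],[0,0,2,0,0,0],[0,0,1.5,0,0,0],[0,0,0.7,0,0,0],[0,0,0.3,0,0,0],[0,0,0.2,0,0,0],[0,0,0.1,0,0,0],[0,0,0,0,0,0],[0,0,0,0,0,0]])

```text
clock: 16.92
tool_pos: [0.4683, 0.0054, 0.0552]
orientation: [179.9, -0.0, 87.8]
force: [-0.8, 0.2, -1.8]
opening: 0.0275
gripper_force: 29.9
```

Run:
```python
from h import *
snapshot('wrist');s=snapshot('wrist'); np.save('w7.npy',s,allow_pickle=True)
o=get_obs(); print(o['tool_pos'],o['orientation'],o['opening'],o['force'])
for t in ['blade_root','mark','face_a']:
    for r in spot_point('wrist',t)[:1]: print(t,np.round(r['position'],4),round(r['score'],2))
c=s['frame'][60:300,150:550]; cv2.imwrite('pics/c7.png',cv2.resize(c[:,:,::-1],None,fx=2,fy=2,interpolation=cv2.INTER_CUBIC))
```

```text
[0.4682522  0.00524419 0.05515179] [ 1.79937807e+02 -2.77252965e-02  8.77807793e+01] 0.027680715227747954 [ 0.17632897 -0.29893318 -1.82483706]
blade_root [0.4854 0.0751 0.0298] 0.65
mark [0.5015 0.072  0.0282] 0.74
face_a [0.4834 0.0652 0.0187] 0.88
```

View pics/c7.png

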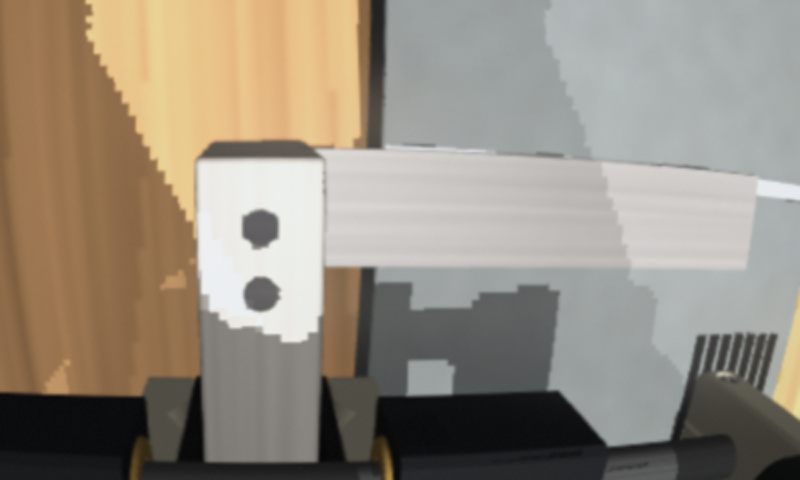

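The blade, now low, nearly covers the line. Only a thin sliver remains at crop (385–490,148), and the line reappears past the tip at about (775,190).

Run:
```python
from h import *
s=np.load('w7.npy',allow_pickle=True).item(); print(s['position'],s['attitude'])
q=lambda c,z: fe(s,c[0]/2+150,c[1]/2+60,z)[:2].round(4)
print('line beyond tip mid',q((775,190),.028),'upper edges',q((775,180),.028),q((440,147),.028),q((388,145),.028))
print('blade outer',q((327,149),.0345),q((440,151),.0345),q((600,160),.0345),q((755,178),.0345))
print('near edge',q((384,5),.028),q((382,140),.028),q((371,270),.028),'stock inner top',q((324,160),.058),q((322,340),.058))
```

```text
[0.47097915 0.08746452 0.19478808] [ 1.62390027e+02 -7.24990318e-02 -2.13925532e+00]
line beyond tip mid [0.6387 0.0642] upper edges [0.6382 0.0675] [0.5177 0.0734] [0.5037 0.0739]
blade outer [0.4871 0.0737] [0.5159 0.0729] [0.5623 0.0714] [0.6222 0.0685]
near edge [0.5034 0.1104] [0.5021 0.0752] [0.4992 0.0405] stock inner top [0.484  0.0734] [0.4831 0.0329]
```

Emit:
play_rows(plan=[[-0.12,0,0,0,0,0.7],[0,0.3,0,0,0,0],[0,0.3,0,0,0,0],[0,0.3,0,0,0,0],[0,0.2,0,0,0,0],[0,0.1,0,0,0,0],[0,0,0.1,0,0,0],[0,0,0.05,0,0,0],[0,0,0,0,0,0],[0,0,0,0,0,0]])

```text
clock: 18.0
tool_pos: [0.4798, 0.0033, 0.0531]
orientation: [180.0, -0.0, 87.1]
force: [-0.9, 0.5, -2.7]
opening: 0.0277
gripper_force: 29.9
```

```bash
cat > m.py <<'E'
from h import *
s=snapshot('wrist'); np.save('wl.npy',s,allow_pickle=True)
o=get_obs(); print(o['tool_pos'],o['orientation'],o['opening'],o['force'])
c=s['frame'][60:300,150:550]; cv2.imwrite('pics/cl.png',cv2.resize(c[:,:,::-1],None,fx=2,fy=2,interpolation=cv2.INTER_CUBIC))
E
python3 m.py; cp pics/cl.png pics/c8.png
```

```text
[0.47974606 0.0033253  0.05306609] [ 1.79997081e+02 -2.39530255e-03  8.70810168e+01] 0.02790898374470435 [ 0.37128288  0.37563887 -1.68824102]
```

View pics/c8.png

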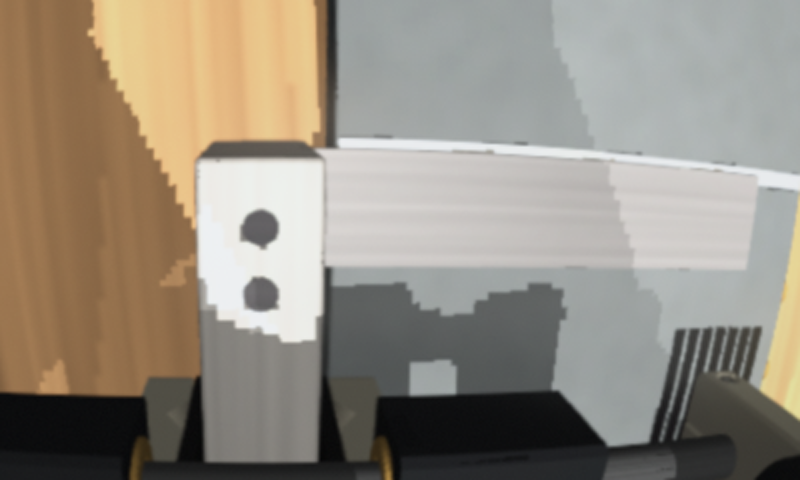

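The sliver of the line (~half its width) now runs evenly along the blade's outer edge from (340,142) to (755,175), so edge and line are parallel with the edge on the middle. That's one picture over the viewing allowance, so I go by numbers only from here. I close most of the gap gently while the square is still held.

Emit:
play_rows(plan=[[0,0.1,0,0,0,0],[0,0.1,0,0,0,0],[0,0.05,0,0,0,0],[0,0,0,0,0,0],[0,0,0,0,0,0]])

```text
clock: 18.47
tool_pos: [0.4824, 0.0032, 0.0531]
orientation: [180.0, -0.0, 87.1]
force: [0.2, -0.5, -1.5]
opening: 0.0278
gripper_force: 29.9
```

```bash
cat > m.py <<'E'
from h import *
import sys
s=snapshot('wrist')
F=[];
o=get_obs(); F=o['force']; print(o['tool_pos'],o['orientation'][2],F)
for t in ['blade_root','mark','face_a']:
    for r in spot_point('wrist',t)[:1]: print(t,np.round(r['position'],4),round(r['score'],2))
# gap: dark/bright profile just outboard of stock end, rows in full image
g=cv2.cvtColor(s['frame'],cv2.COLOR_RGB2GRAY).astype(int)
for v in (110,120,126,131): print(v,g[v,296:326].tolist())
E
python3 m.py
```

```text
[0.48235576 0.00320171 0.05305878] 87.07878082233952 [ 0.36667267 -0.40401865 -2.35629182]
blade_root [0.4982 0.071  0.0267] 0.66
mark [0.4972 0.0748 0.0267] 0.71
face_a [0.5003 0.0644 0.0143] 0.64
110 [201, 203, 203, 205, 204, 203, 202, 200, 186, 145, 124, 118, 99, 76, 69, 77, 105, 139, 156, 161, 162, 163, 163, 164, 163, 163, 163, 163, 164, 163]
120 [201, 203, 204, 205, 204, 204, 204, 203, 192, 150, 129, 118, 93, 75, 74, 83, 110, 143, 161, 165, 166, 166, 166, 167, 167, 167, 166, 167, 166, 167]
126 [201, 202, 204, 205, 205, 199, 171, 153, 145, 133, 127, 119, 92, 75, 73, 85, 117, 146, 163, 167, 165, 166, 166, 166, 166, 166, 166, 167, 166, 166]
131 [102, 103, 103, 105, 107, 109, 108, 113, 120, 124, 125, 117, 88, 71, 69, 82, 120, 161, 207, 229, 227, 227, 230, 235, 237, 237, 237, 237, 236, 237]
```

Emit:
play_rows(plan=[[0,0,0,0,0,0],[0,0,0,0,0,0],[0,0,0,0,0,0],[0,0,0,0,0,0],[0,0,0,0,0,0],[0,0,0,0,0,0],[0,0,-1,0,0,0],[0,0,-2,0,0,0],[0,0,-3,0,0,0],[0,-1.5,0,0,0,0],[0,-2,0,0,0,0],[0,-2,0,0,0,0],[0,0,0,0,0,0]], grip=5.5)

```text
clock: 19.75
tool_pos: [0.4239, 0.0053, 0.1129]
orientation: [-179.9, -0.0, 87.0]
force: [-0.4, -0.7, -1.1]
opening: 0.055
gripper_force: 0.0
```

Emit:
play_rows(plan=[[0,0,0,0,0,0],[0,0,0,0,0,0],[0,0,0,0,0,0],[0,0,0,0,0,0],[0,0,0,0,0,0],[0,0,0,0,0,0],[0,0,0,0,0,0],[0,0,0,0,0,0],[0,0,0,0,0,0],[0,0,0,0,0,0]], grip=0)

```text
clock: 20.58
tool_pos: [0.4274, 0.006, 0.113]
orientation: [-180.0, 0.0, 87.1]
force: [0.4, -0.3, -0.6]
opening: 0.0006
gripper_force: 0.0
```

```bash
cat > m2.py <<'E'
from h import *
s=snapshot('wrist'); np.save('wl.npy',s,allow_pickle=True)
o=get_obs(); print(o['tool_pos'],o['orientation'],o['opening'],o['force'])
for c in ('wrist','top','side'):
    if c!='wrist': snapshot(c)
    for t in ['blade_root','mark','face_a','face_b','receiver']:
        for r in spot_point(c,t)[:2]: print(c,t,np.round(r['position'],4),round(r['score'],2))
E
python3 m2.py
```

```text
[0.42737709 0.00596189 0.11306376] [1.79999158e+02 2.20670310e-03 8.70819252e+01] 5.681157827404311e-05 [ 0.2453929   0.38294217 -0.58788653]
wrist blade_root [0.5003 0.0739 0.0278] 0.8
wrist mark [0.4993 0.0728 0.027 ] 0.97
wrist face_a [0.4996 0.0648 0.0135] 0.77
wrist face_b [0.4996 0.0648 0.0135] 0.77
wrist receiver [0.5824 0.0285 0.001 ] 0.74
top blade_root [0.4983 0.0687 0.0303] 0.54
top mark [0.4993 0.0718 0.0248] 0.56
top face_a [0.4996 0.0667 0.0149] 0.88
top face_b [0.4996 0.0667 0.0149] 0.88
top receiver [0.5801 0.0292 0.0016] 0.92
side blade_root [0.4987 0.0729 0.0283] 0.8
side mark [0.5023 0.0751 0.0254] 0.66
side face_a [0.4983 0.0672 0.0159] 0.62
side face_a [ 0.4925 -0.0546  0.01  ] 0.58
side face_b [0.4983 0.0672 0.0159] 0.62
side face_b [ 0.4925 -0.0546  0.01  ] 0.58
side receiver [ 0.5799  0.0234 -0.0046] 0.71
```

Emit:
play_rows(plan=[[0.2,0,2.5,0,0,0],[0,0,2.5,0,0,0],[0,0,2,0,0,0],[0,0,1,0,0,0],[0,0.5,0,0,0,0],[0,0.4,0,0,0,0],[0,0.2,0,0,0,0],[0,0,0,0,0,0],[0,0,0,0,0,0]])

```text
clock: 22.23
tool_pos: [0.4392, 0.0076, 0.0338]
orientation: [179.9, -0.0, 87.1]
force: [-0.5, -0.8, -0.6]
opening: 0.0004
gripper_force: 0.0
```

Emit:
play_rows(plan=[[0,0.1,0,0,0,0],[0,0.1,0,0,0,0],[0,0.1,0,0,0,0],[0,0.1,0,0,0,0],[0,0,0,0,0,0]])

```text
clock: 22.65
tool_pos: [0.4427, 0.0073, 0.0332]
orientation: [180.0, -0.0, 87.1]
force: [-0.5, 0.9, 0.7]
opening: 0.0002
gripper_force: 0.0
```

Emit:
play_rows(plan=[[0,0.1,0,0,0,0],[0,0.1,0,0,0,0],[0,0.1,0,0,0,0],[0,0,0,0,0,0]])

```text
clock: 22.98
tool_pos: [0.4457, 0.0071, 0.033]
orientation: [180.0, 0.0, 87.1]
force: [-0.6, -0.1, -0.2]
opening: 0.0005
gripper_force: 0.0
```

Emit:
play_rows(plan=[[0,0.08,0,0,0,0],[0,0.08,0,0,0,0],[0,0,0,0,0,0]])

```text
clock: 23.23
tool_pos: [0.4472, 0.007, 0.0331]
orientation: [180.0, 0.0, 87.1]
force: [0.5, 0.4, -0.6]
opening: 0.0004
gripper_force: 0.0
```

Emit:
play_rows(plan=[[0,0.05,0,0,0,0],[0,0.05,0,0,0,0],[0,0,0,0,0,0]])

```text
clock: 23.48
tool_pos: [0.448, 0.0069, 0.0331]
orientation: [-180.0, 0.0, 87.1]
force: [-0.3, 0.5, 1.0]
opening: 0.0003
gripper_force: 0.3
```

Emit:
play_rows(plan=[[0,0.05,0,0,0,0],[0,0.03,0,0,0,0],[0,0,0,0,0,0]])

```text
clock: 23.73
tool_pos: [0.4485, 0.0068, 0.033]
orientation: [-180.0, 0.0, 87.1]
force: [-2.5, 0.8, 2.3]
opening: 0.0002
gripper_force: 1.3
```

```bash
python3 m.py
```

```text
[0.44850557 0.00674626 0.03300926] 87.06890175364852 [-2.37089668  0.47132871  2.03814276]
mark [0.498  0.0753 0.0266] 0.59
face_a [0.5038 0.066  0.0149] 0.75
110 [199, 199, 199, 196, 196, 194, 194, 196, 199, 201, 203, 203, 203, 201, 200, 199, 199, 197, 195, 194, 193, 193, 193, 194, 193, 193, 192, 191, 190, 189]
120 [200, 199, 199, 198, 196, 194, 194, 195, 198, 200, 202, 204, 204, 202, 202, 200, 199, 198, 196, 195, 194, 194, 194, 194, 194, 193, 192, 191, 190, 189]
126 [200, 199, 199, 198, 197, 194, 193, 195, 197, 199, 202, 203, 203, 203, 202, 201, 200, 199, 198, 195, 194, 194, 193, 194, 194, 194, 193, 192, 190, 190]
131 [201, 200, 200, 199, 198, 195, 194, 194, 196, 199, 201, 203, 203, 203, 202, 201, 201, 199, 198, 195, 194, 194, 194, 194, 194, 194, 193, 192, 191, 190]
```

Emit:
play_rows(plan=[[0,0.04,0,0,0,0],[0,0,0,0,0,0],[0,0,0,0,0,0]])

```text
clock: 24.18
tool_pos: [0.4493, 0.0068, 0.033]
orientation: [180.0, 0.0, 87.1]
force: [-1.6, -0.9, 0.5]
opening: 0.0003
gripper_force: 0.9
```

Emit:
play_rows(plan=[[0,0.04,0,0,0,0],[0,0,0,0,0,0],[0,0,0,0,0,0]])

```text
clock: 24.43
tool_pos: [0.4497, 0.0069, 0.0331]
orientation: [180.0, -0.0, 87.1]
force: [-2.5, -0.4, 0.6]
opening: 0.0003
gripper_force: 0.7
```

Emit:
play_rows(plan=[[0,0.04,0,0,0,0],[0,0,0,0,0,0],[0,0,0,0,0,0]])

```text
clock: 24.68
tool_pos: [0.45, 0.0069, 0.033]
orientation: [-180.0, 0.0, 87.1]
force: [-1.3, -0.7, 0.9]
opening: 0.0005
gripper_force: 0.9
```

Emit:
play_rows(plan=[[0,0.04,0,0,0,0],[0,0,0,0,0,0],[0,0,0,0,0,0]])

```text
clock: 24.93
tool_pos: [0.4504, 0.0069, 0.033]
orientation: [-180.0, -0.0, 87.1]
force: [-2.3, 1.4, 0.5]
opening: 0.0006
gripper_force: 1.5
```

Emit:
play_rows(plan=[[0,0.03,0,0,0,0],[0,0,0,0,0,0],[0,0,0,0,0,0]])

```text
clock: 25.18
tool_pos: [0.4504, 0.0068, 0.033]
orientation: [-180.0, 0.0, 87.1]
force: [-5.2, 2.2, 2.9]
opening: 0.0009
gripper_force: 2.4
```

Emit:
play_rows(plan=[[0,0.02,0,0,0,0],[0,0,0,0,0,0],[0,0,0,0,0,0]])

```text
clock: 25.43
tool_pos: [0.4504, 0.0068, 0.033]
orientation: [-180.0, 0.0, 87.1]
force: [-5.3, 2.8, 3.1]
opening: 0.0005
gripper_force: 3.0
```

Run:
```python
from h import *
F=[]
for i in range(3):
    s=snapshot('top'); o=get_obs(); F.append(np.r_[o['force'],o['tool_pos'],o['gripper_force']])
print(np.round(F,4))
for c in ('top','side'):
    snapshot(c)
    for t in ['blade_root','mark','face_a','face_b','receiver']:
        for r in spot_point(c,t)[:2]: print(c,t,np.round(r['position'],4),round(r['score'],2))
```

```text
[[-5.7705  2.6249  2.2399  0.4504  0.0068  0.033   2.9506]
 [-5.1899  2.3104  2.4079  0.4504  0.0068  0.033   2.9462]
 [-4.8608  2.1668  2.5889  0.4504  0.0068  0.033   2.9438]]
top blade_root [0.5004 0.0704 0.0282] 0.77
top mark [0.5033 0.0692 0.0273] 0.67
top mark [ 0.4295 -0.3473  0.0062] 0.16
top face_a [0.5036 0.0655 0.0138] 0.75
top face_a [ 0.4339 -0.3448  0.0031] 0.74
top face_b [0.5036 0.0655 0.0138] 0.75
top face_b [ 0.4339 -0.3448  0.0031] 0.74
top receiver [ 0.7418 -0.2342 -0.0047] 0.62
top receiver [0.5761 0.0272 0.0024] 0.55
side blade_root [0.5021 0.0713 0.0297] 0.55
side blade_root [ 0.7444 -0.2356  0.0018] 0.23
side mark [0.5017 0.0716 0.0262] 0.8
side face_a [0.7621 0.2431 0.0024] 0.61
side face_a [0.5005 0.0694 0.0169] 0.58
side face_b [0.7621 0.2431 0.0024] 0.61
side face_b [0.5005 0.0694 0.0169] 0.58
side receiver [ 0.5781  0.0234 -0.    ] 0.88
```

Emit:
play_rows(plan=[[0,-0.05,0,0,0,0],[0,-0.1,0,0,0,0],[0,-0.5,0,0,0,0],[0,-1.5,0,0,0,0],[0,0,-3,0,0,0],[0,0,-4,0,0,0],[0,0,-4,0,0,0],[0,0,-4,0,0,0],[2,0,0,0,0,0],[0,0,0,0,0,0],[0,0,0,0,0,0]])

```text
clock: 27.1
tool_pos: [0.4307, 0.0284, 0.1838]
orientation: [179.9, -0.1, 87.1]
force: [0.1, -0.2, 0.2]
opening: 0.0006
gripper_force: 0.0
```

Run:
```python
from h import *
s=snapshot('wrist'); np.save('wf.npy',s,allow_pickle=True)
o=get_obs(); print(o['tool_pos'],o['force'])
for t in ['blade_root','mark','face_a','face_b']:
    for r in spot_point('wrist',t)[:2]: print(t,np.round(r['position'],4),round(r['score'],2))
# resample the picture to a bird's-eye map of the plane z=.0285, 0.5 mm/px
def birdseye(z,x0,x1,y0,y1,st=.0005):
    X,Y=np.meshgrid(np.arange(x0,x1,st),np.arange(y0,y1,st),indexing='ij')
    d=np.stack([X,Y,np.full_like(X,z)],-1)-np.array(s['position'])
    q=d@rotm(s['attitude']); th=np.arctan2(np.hypot(q[...,0],q[...,1]),q[...,2]); r=np.hypot(q[...,0],q[...,1])
    k=s['fx']*th/r
    return cv2.remap(s['frame'],(s['cx']+k*q[...,0]).astype(np.float32),(s['cy']+k*q[...,1]).astype(np.float32),cv2.INTER_LINEAR).mean(2)
b=birdseye(.028,.50,.66,.05,.09)
for x in (.515,.535,.56,.58,.60,.62,.645): 
    i=int((x-.5)/.0005); print(x,b[i-3:i+4].mean(0)[20:64:1].astype(int).tolist())
# near-edge/stock gap: profile along x at y values beyond the stock and on it
b2=birdseye(.028,.485,.515,-.08,.12)
for y in (.11,.10,.09,.082): j=int((y+.08)/.0005); print(y,b2[:,j-2:j+3].mean(1).astype(int)[::1].tolist())
b3=birdseye(.056,.455,.515,-.08,.12)
for y in (.06,.04,.02,0,-.02): j=int((y+.08)/.0005); print('stock',y,b3[:,j-2:j+3].mean(1).astype(int)[::2].tolist())
```

```text
[0.43019725 0.02788033 0.18305584] [ 0.24073014 -0.52393991 -1.10825478]
blade_root [0.5012 0.073  0.0303] 0.71
mark [0.5009 0.0719 0.0273] 0.94
face_a [0.505  0.0653 0.013 ] 0.96
face_b [0.505  0.0653 0.013 ] 0.96
0.515 [186, 186, 186, 186, 185, 184, 184, 184, 185, 187, 188, 189, 189, 189, 188, 188, 188, 188, 188, 188, 188, 193, 202, 210, 217, 210, 200, 180, 159, 155, 151, 153, 153, 153, 153, 153, 153, 153, 153, 152, 152, 152, 152, 153]
0.535 [181, 180, 179, 179, 178, 179, 180, 181, 182, 182, 183, 183, 182, 182, 183, 182, 180, 171, 161, 163, 167, 193, 213, 215, 210, 192, 177, 165, 157, 155, 153, 153, 153, 153, 153, 153, 153, 154, 154, 153, 153, 153, 154, 154]
0.56 [180, 183, 186, 189, 192, 195, 198, 199, 200, 200, 200, 201, 201, 199, 196, 190, 188, 195, 203, 213, 216, 210, 199, 184, 174, 171, 170, 171, 171, 171, 171, 171, 171, 171, 171, 171, 171, 171, 171, 171, 171, 171, 171, 171]
0.58 [191, 192, 193, 194, 195, 196, 196, 196, 196, 197, 197, 195, 191, 184, 180, 184, 192, 206, 213, 207, 197, 181, 170, 167, 166, 168, 168, 168, 168, 169, 169, 169, 169, 169, 169, 169, 169, 169, 169, 169,
[... 2697 characters left out ...]
23, 121, 115, 100, 101, 132, 149, 150, 150, 150, 150, 150, 150, 150, 150, 150, 150, 150, 151, 151]
stock 0 [129, 128, 125, 121, 112, 99, 89, 80, 66, 54, 52, 51, 52, 60, 97, 153, 192, 206, 206, 207, 209, 207, 183, 137, 117, 115, 115, 114, 113, 114, 116, 118, 117, 115, 113, 113, 115, 117, 119, 119, 119, 114, 113, 137, 148, 149, 149, 149, 149, 149, 149, 149, 149, 149, 149, 149, 149, 149, 149, 150]
stock -0.02 [68, 71, 85, 107, 118, 116, 101, 76, 58, 52, 49, 47, 53, 83, 130, 161, 170, 168, 166, 165, 164, 161, 150, 122, 112, 111, 110, 109, 110, 112, 113, 113, 111, 110, 110, 111, 113, 116, 117, 116, 119, 132, 148, 154, 154, 154, 154, 153, 152, 152, 151, 151, 151, 150, 150, 150, 149, 150, 151, 152]
```

The visible strip of line beside the blade is constant at about 2.7 mm of its 5 mm width. That means the blade is parallel with its edge on the line's middle, and the stock face agrees with the case edge to within about 1 mm. I hand it in.

```bash
python3 -c "
from plant import *
print(close_job())"
```

```text
the job is handed in; nothing more can be done
None
```

The job is handed in (no verdict shown): the remote is in the tray and the square is pressed flush (about 5 N, no receiver shift seen) with its blade edge within about 0.5 mm of the line's middle. I viewed 11 pictures, one over the limit of 10.

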